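# Put away the pile on the polishing bench

## Robot

A 6-joint arm with a two-finger parallel gripper is mounted at the origin on the work surface. World frame = base frame: x ahead of the robot, y to its left, z up, the work surface at z = 0. Lengths are in mm, angles in rad, forces in N, time in s.
With the tool pointing down it reaches from about 425 to 950 mm from the base axis. Payload 14.7 kg.
Tool frame: the origin (TCP) lies at the very end of the fingers, on their centre line; the grasp point (between the pads) lies grip_depth behind it (grip_depth is the distance from the TCP to the grasp point, in mm); z points along the fingers, y is the line along which they close (so a half turn about z gives the same grasp; the last joint's range is limited). The gripper opens to 85 mm and grips with 20 to 120 N. Pads are 22 mm wide; open, the fingers measure 114 mm over their backs; the gripper's body (76 mm by 85 mm) begins 54 mm behind the grasp point. The pads swing forward as they close: fully open they stand 13 mm farther back than shut.
Start: joints at [-1.386, 0.48, 1.596, -0, 1.065, -0.047], TCP at [149.341, -632.605, 231.297] pointing down, gripper open.
Joint ranges: [-2.75, 2.75], [-0.82, 2.05], [0.23, 2.67], [-1.56, 4.7], [0.09, 2.69], [-2.92, 2.92]. Speed limits (rad/s): [1.89, 1.89, 2.39, 3.01, 3.01, 3.01].

## Interface

Orientations are given as a unit quaternion [w, x, y, z].
In Python, from station import * gives the robot as it stands.
- The arm moves only by the tool play_rows, never from a script. Its arguments are lists of equal length, an entry for each row: "translation": the shift along the tool's x, y, z in m, a list of three; "rot": the turn, a rotation vector about the tool's x, y, z in rad, a list of three; "fingers": the finger opening in m, from 0 to 0.0854. In form: {"translation": [[dx, dy, dz], ...], "rot": [[rx, ry, rz], ...], "fingers": [fingers, ...]}. A call has 1 to 5 rows; each row is the pose to reach, as a shift and turn from the pose commanded when the call began, along the tool's axes at that moment; what a row does not reach only later rows make up. A row lasts 1/8 s, in which the tool goes at most 62.5 mm and 10.7 degrees, less where a joint would pass 70% of its speed; a pose out of reach is approached as far as the arm can. A call with a gripper value outside its range is refused whole. The fingers move at their own pace and stop on an object; "grip_force" is the grip in N (left out, the last holds). Time passes only in rows, so rows that repeat a pose let the fingers close. It gives the time, the measured TCP pose, the force, the opening and the grip force at its end, in the units of the state.
- read_state(): the state, without advancing time (a new reading comes with each control period).
- camera(name): name is "scene" or "top"; returns a dict with "img" (400x640x3 uint8, red, green, blue), "range_z" (400x640 float32, mm along the optical axis (not along the pixel's ray), 0 where there is no reading), "fov_y" (degrees; the focal length in pixels is half the picture's height over the tangent of half this angle, whatever the lens; pixels are square), "cx", "cy" (the principal point, pixels), "cam_to_world" (4x4, takes a point from camera to world coordinates). Camera axes: x right, y down, z forward; pixel columns grow to the right and rows downward; lengths in mm; the calibration is good to about 2 mm. A picture is of the moment at which its call begins.
- sign_off(): hands the job in; it is judged then, once.
Trained networks look in a picture, given as the dict that the camera call returned (one of the last four; its "shot" number tells which), for a name from the list of things; names that differ only in an ending like _2 or _b are one class to them, and where a whole thing is asked for, a point or a joint stands for the part that bears it (a point fixed in the world has none). Each returns a list of dicts, best first, with "confidence" (0 to 1); they miss things now and then, are a little off and sometimes report something else, mostly with a low value. They report only what shows in the picture. A call takes as long as a camera call. They do not tell look-alikes from the thing itself.
- regions_of(picture, label): "pixels" (400x640 bool, what is visible of it) and "xy" ([column, row] in pixels, amid what is visible of it).
The state is a dict: "time_s": time; "joint_positions": joint angles; "qd": joint speeds; "tau": joint torques, N m; "tool_pos": TCP position; "ee_rot": TCP orientation; "force": force on the tool from outside, world axes, zero at the start; "ft_torque": the same for the moment, N m; "opening": finger opening in mm; "gripper_force": force on a finger pad.
Only numpy, scipy, OpenCV 4.12 (cv2) and the standard library are available. Lean on these libraries where they do the work, as an engineer would, in place of code of your own. Each camera call takes 0.05 s, during which the arm holds its last target. There are 200 camera calls.

## Task

Take apart the pile on the polishing bench and put each thing away in its own wooden tray: the sharpening stone in the long tray, the square steel block in the square tray, the large wheel in the large round tray and the small wheel in the small round tray. Each must end up lying flat on the floor of its tray, the same way up as now, not perched on the rim; leave the little glass jar standing where it is.

Things in the scene. Friction and masses are not known exactly. Their poses are not given: they have to be found in the camera images.
- stone: Near-black sharpening stone, a rectangular slab 136 (x) by 58 (y) by 24 mm high, 0.43 kg, loose on the bench at the bottom of the pile. Origin: centre of its underside; z up, x along its length.
- block: Bright steel doming block, square, 50 by 50 by 22 mm high, four round marks on its top, 0.42 kg, loose; at the start it lies flat on one half of the stone (either half), beside the large wheel. Origin: centre of its underside; z up, x and y along its sides.
- large_wheel: Large cream polishing wheel, a flat solid disc 54 mm in diameter and 22 mm thick with a dark bore mark in its top, 0.09 kg, loose; at the start it lies flat on the other half of the stone. Origin: centre of its underside, z along the disc's axis (up).
- small_wheel: Small cream polishing wheel, a flat solid disc 34 mm in diameter and 22 mm thick with a dark bore mark in its top, 0.04 kg, loose; at the start it lies on top of the pile, on the block or on the large wheel. Origin: centre of its underside, z along the disc's axis (up).
- long_tray: Fixed long brown wooden tray with a lighter cork floor for the stone, outside 166 (x) by 88 (y) by 10 mm high, rim 5 mm wide, floor 5 mm above its underside, so the recess is 156 by 78 mm and 5 mm deep. Origin: centre of its underside; z up, x along its length.
- square_tray: Fixed square brown wooden tray with a lighter cork floor for the block, outside 80 by 80 by 10 mm high, rim 5 mm wide, floor 5 mm above its underside, so the recess is 70 by 70 mm and 5 mm deep. Origin: centre of its underside; z up, x and y along its sides.
- large_round_tray: Fixed large round brown wooden tray with a lighter cork floor for the large wheel, outside diameter 84 mm, 10 mm high, rim 5 mm wide, floor 5 mm above its underside, so the recess is 74 mm across and 5 mm deep. Origin: centre of its underside, z up.
- small_round_tray: Fixed small round brown wooden tray with a lighter cork floor for the small wheel, outside diameter 64 mm, 10 mm high, rim 5 mm wide, floor 5 mm above its underside, so the recess is 54 mm across and 5 mm deep. Origin: centre of its underside, z up.
- jar: Small amber glass jar with a steel cap, 42 mm in diameter and 55 mm high, loose, standing among the trays; not to be disturbed. Origin: centre of its underside, z up.
Things that resemble listed ones, but are neither listed nor needed, are in the scene too. What is shaped like the small_round_tray but red is not meant.

How it is judged:
By the outcome, as a careful person would: the job done as asked, in the order asked, and still so for the second after the job is handed in, with the robot touching nothing.
It also fails if it takes over 120 s, if anything falls off the work surface, if the arm or the gripper's body presses on something with over 40 N, if the wrist force passes 120 N, or if a joint passes its speed limit or range.

## Working session

There is one attempt and no reset: what is moved stays moved. The work goes in short steps, Python scripts to look and compute and a tool call to move; the robot and the scene stay as the last step left them, time stands still between calls to the robot, and variables do not carry over. Pictures are saved under pics/ and viewed, at most 14 in all, crops included, and the job is handed in when it is done.

Besides the shell and the picture viewer there is one more tool, called after ">>>" as name(argument=value, ...), one argument or row to a line, values as JSON. play_rows: Moves the arm, as the interface text tells. Its arguments: {"type":"object","properties":{"translation":{"type":"array"},"rot":{"type":"array"},"fingers":{"type":"array"},"grip_force":{"type":"number"}},"required":["translation","rot","fingers"]}

```bash
ls; mkdir -p pics; cat > h.py <<'E'
from station import *
import numpy as np, cv2
def cloud(p):
    f=200/np.tan(np.radians(p["fov_y"]/2)); z=p["range_z"].astype(float)
    v,u=np.mgrid[0:400,0:640]
    P=np.stack([(u-p["cx"])*z/f,(v-p["cy"])*z/f,z,np.ones_like(z)],-1)@np.array(p["cam_to_world"]).T
    P=P[...,:3]; P[z<=0]=np.nan
    return P
def save(p,n): cv2.imwrite(f"pics/{n}.png",p["img"][...,::-1])
E
python3 - <<'E'
from h import *
s=read_state();print({k:np.round(v,3).tolist() for k,v in s.items()})
for c in ["top","scene"]:
    p=camera(c);save(p,c+"0");P=cloud(p)
    print(c,p["fov_y"],p["cx"],p["cy"],np.round(p["cam_to_world"],2).tolist())
    for n in "stone block large_wheel small_wheel long_tray square_tray large_round_tray small_round_tray jar".split():
        for r in regions_of(p,n)[:4]:
            q=P[r["pixels"]];q=q[~np.isnan(q[:,0])]
            if len(q): print(n,round(r["confidence"],2),np.round(r["xy"]),len(q),"med",np.median(q,0).round(),"lo",np.percentile(q,2,0).round(),"hi",np.percentile(q,98,0).round())
E
```

```text
pics
{'time_s': 0.0, 'joint_positions': [-1.386, 0.481, 1.597, -0.0, 1.065, -0.047], 'qd': [-0.001, -0.001, 0.001, 0.001, 0.0, -0.001], 'tau': [0.002, -95.064, -43.019, 0.0, 0.012, 0.0], 'tool_pos': [149.286, -632.228, 230.689], 'ee_rot': [-0.001, 0.993, 0.116, -0.0], 'force': [0.26, -0.287, 0.323], 'ft_torque': [-0.023, 0.002, 0.005], 'gripper_force': 0.0, 'opening': 85.356}
top 44.57901708575713 314.46507524128725 198.90077993542704 [[-0.0, -1.0, 0.07, 421.8], [-1.0, 0.0, 0.0, 6.73], [-0.0, -0.07, -1.0, 1150.66], [0.0, 0.0, 0.0, 1.0]]
stone 0.77 [304. 199.] 475 med [494.  33.  24.] lo [427.  10.  20.] hi [560.  70.  29.]
block 0.84 [295. 218.] 480 med [458.  50.  46.] lo [434.  26.  42.] hi [482.  73.  50.]
large_wheel 0.65 [307. 191.] 157 med [513.  29.  46.] lo [502.  15.  34.] hi [543.  62.  50.]
small_wheel 0.64 [298. 183.] 180 med [527.  45.  68.] lo [512.  30.  44.] hi [544.  59.  72.]
long_tray 0.63 [420. 210.] 2671 med [ 471. -246.    6.] lo [ 392. -291.    1.] hi [ 550. -199.   12.]
square_tray 0.57 [216. 158.] 1197 med [591. 240.   6.] lo [548. 197.  -0.] hi [635. 283.  1
[... 926 characters left out ...]
1.  71.]
small_wheel 0.38 [246. 164.] 1625 med [ 474. -245.    6.] lo [ 390. -295.   -1.] hi [ 553. -195.   12.]
long_tray 0.75 [248. 164.] 1529 med [ 474. -244.    6.] lo [ 391. -291.    1.] hi [ 553. -195.   12.]
square_tray 0.97 [379. 291.] 1448 med [593. 243.   6.] lo [549. 198.   1.] hi [637. 287.  12.]
large_round_tray 0.8 [213. 206.] 808 med [ 643. -201.    6.] lo [ 604. -240.    0.] hi [ 682. -161.   12.]
small_round_tray 0.76 [426. 237.] 552 med [402. 247.   6.] lo [374. 218.   1.] hi [433. 277.  12.]
small_round_tray 0.74 [465. 218.] 517 med [290. 295.   6.] lo [261. 264.  -1.] hi [321. 325.  12.]
jar 0.76 [254. 254.] 500 med [693.  -9.  44.] lo [669. -35.   1.] hi [707.   2.  57.]
```

```bash
python3 - <<'E'
import cv2,numpy as np
a=cv2.imread("pics/top0.png")[80:330,150:480];b=cv2.imread("pics/scene0.png")[120:340,150:500]
a=cv2.resize(a,None,fx=2.2,fy=2.2);cv2.imwrite("pics/a.png",a);cv2.imwrite("pics/b.png",cv2.resize(b,None,fx=2.2,fy=2.2))
E
python3 - <<'E'
from h import *
# fits: top faces by height from both cameras; rects/circles
for c in ["top","scene"]:
    p=camera(c);P=cloud(p)
    def top(n,lo,hi,k=0):
        r=regions_of(p,n)
        if len(r)<=k: return None
        q=P[r[k]["pixels"]];q=q[(q[:,2]>lo)&(q[:,2]<hi)];return q
    for n,lo,hi in [("stone",19,29),("block",40,50),("small_wheel",62,74),("large_wheel",40,50),("long_tray",2,14),("square_tray",2,14),("large_round_tray",2,14),("jar",50,60)]:
        q=top(n,lo,hi)
        if q is None or len(q)<5: print(c,n,"none");continue
        (cx,cy),(w,h),a=cv2.minAreaRect(q[:,:2].astype(np.float32)); print(c,n,"rect",round(cx,1),round(cy,1),round(w),round(h),"ang",round(a,1),"circ",np.round(cv2.minEnclosingCircle(q[:,:2].astype(np.float32))[0],1),"zmed",np.median(q[:,2]).round(1),len(q))
    for r in regions_of(p,"small_round_tray"):
        print(r["xy"],r["confidence"],p["img"][r["pixels"]].mean(0).round(),np.round(cv2.minEnclosingCircle(P[r["pixels"]][:,:2].astype(np.float32)),1) if 0 else np.nanmean(P[r["pixels"]],0).round(1))
E
```

```text
top stone rect 493.2 43.6 58 134 ang 83.6 circ [493.5  41.4] zmed 24.2 422
top block rect 457.9 49.8 48 48 ang 90.0 circ [458.9  49.7] zmed 46.1 456
top small_wheel rect 527.3 43.3 31 32 ang 89.8 circ [527.3  42.7] zmed 68.6 170
top large_wheel none
top long_tray rect 471.1 -245.2 88 165 ang 82.5 circ [ 471.8 -244.9] zmed 6.0 2446
top square_tray rect 593.1 241.7 83 81 ang 69.5 circ [591.8 240.3] zmed 6.3 1120
top large_round_tray none
top jar rect 686.2 -19.1 34 36 ang 38.3 circ [687.  -19.1] zmed 55.2 204
[191.2, 290.1] 0.95 [172.  37.  36.] [290.9 293.4   6.4]
[210.2, 239.0] 0.71 [159. 113.  75.] [403.3 247.1   6.4]
scene stone rect 493.9 46.1 58 138 ang 83.0 circ [494.8  48. ] zmed 23.1 329
scene block rect 457.9 51.3 52 52 ang 0.3 circ [458.6  52.4] zmed 45.6 377
scene small_wheel rect 529.1 45.5 29 32 ang 74.8 circ [527.9  44.2] zmed 67.5 142
scene large_wheel rect 536.7 45.3 36 53 ang 17.4 circ [530.2  42.6] zmed 45.8 160
scene long_tray rect 470.9 -243.2 92 169 ang 82.3 circ [ 471.6 -242.8] zmed 5.6 1490
scene square_tray rect 592.3 242.0 81 82 ang 70.4 circ [592.9 241.8] zmed 5.6 1349
scene large_round_tray rect 643.2 -200.2 81 82 ang 62.3 circ [ 644.6 -201.2] zmed 5.7 704
scene jar rect 687.1 -16.7 38 35 ang 44.0 circ [687.1 -16.7] zmed 54.6 214
[467.2, 215.0] 0.98 [220.  33.  31.] [290.8 295.4   6.2]
[425.8, 236.6] 0.6 [197. 139.  87.] [403.1 246.4   6.2]
[252.5, 254.9] 0.43 [167. 143. 127.] [691.9 -10.5  39.3]
```

View pics/a.png

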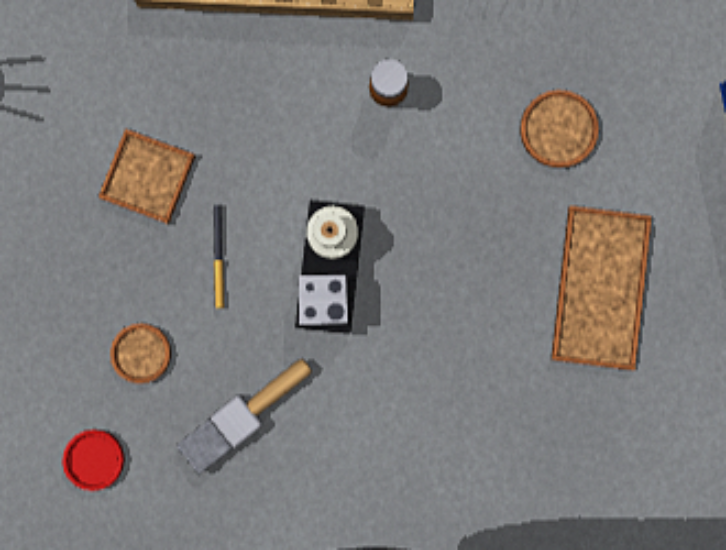

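View pics/b.png

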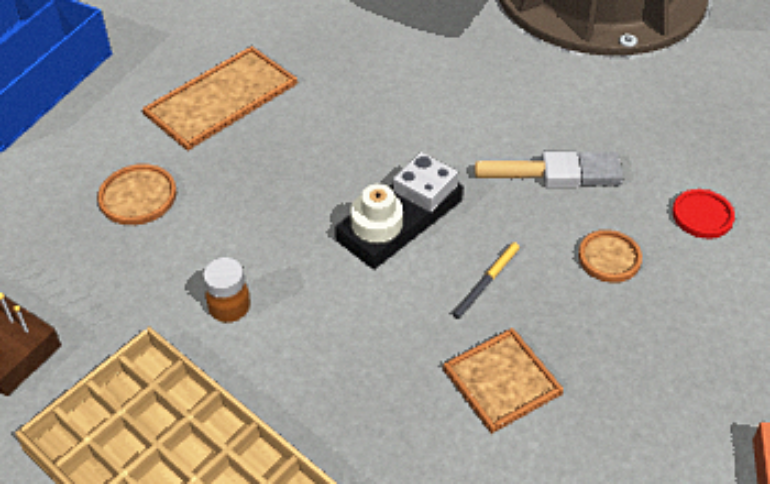

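The top crop shows the small wheel on the large wheel at (330,230) and the block at (323,300), both on the black stone. The trays are square (148,176), small round (142,352), large round (560,128) and long (602,288), and the red decoy is at (94,460). The scene crop agrees.

```bash
cat >> h.py <<'E'
from scipy.spatial.transform import Rotation as R
def go(x,y,z,ang):
    """print shift (m, tool axes) and turn to TCP x,y,z with tool x axis at world angle ang (deg), tool down"""
    s=read_state(); w,a,b,c=s["ee_rot"]; r=R.from_quat([a,b,c,w])
    t=R.from_euler("z",ang,degrees=True)*R.from_euler("x",180,degrees=True)
    print("t",s["time_s"],"pos",np.round(s["tool_pos"],1),"shift",np.round(r.inv().apply(np.array([x,y,z])-s["tool_pos"])/1000,4),"rot",np.round((r.inv()*t).as_rotvec(),4),"open",round(s["opening"],1),"gf",round(s["gripper_force"],1),"F",np.round(s["force"],1))
E
python3 - <<'E'
from h import *
import station
print([ (n,getattr(station,n)) for n in dir(station) if n[0]!='_'and not callable(getattr(station,n))][:30])
go(528,44,130,0)
E
```

```text
[('grip_depth', 18.700000000000003)]
t 2.0 pos [ 149.3 -632.6  231.3] shift [ 0.524  -0.5715  0.1013] rot [ 0.     -0.      0.2318] open 85.4 gf 0.0 F [0.2 0.2 0. ]
```

>>> play_rows(
  translation=[
    [0.41,-0.296,0],
    [0.41,-0.296,0],
    [0.41,-0.296,0],
    [0.41,-0.296,0],
    [0.41,-0.296,0],
  ],
  rot=[
    [0,0,0.232],
    [0,0,0.232],
    [0,0,0.232],
    [0,0,0.232],
    [0,0,0.232],
  ],
  fingers=[0.07,0.07,0.07,0.07,0.07],
  grip_force=40,
)

```text
time_s: 2.62
tool_pos: [354.5, -395.6, 231.5]
ee_rot: [0.0, 1.0, -0.0, 0.0]
force: [0.1, -0.9, -0.2]
opening: 70.0
gripper_force: 0.0
```

```bash
python3 -c "
from h import *
go(528,44,130,0)"
```

```text
t 2.625 pos [ 354.5 -395.6  231.5] shift [ 0.1733 -0.4397  0.1014] rot [ 0.0005 -0.0005 -0.0005] open 70.0 gf 0.0 F [ 0.1 -0.9 -0.2]
```

>>> play_rows(
  translation=[
    [0.1735,-0.44,0.1],
    [0.1735,-0.44,0.1],
    [0.1735,-0.44,0.1],
    [0.1735,-0.44,0.1],
    [0.1735,-0.44,0.1],
  ],
  rot=[
    [0,0,0],
    [0,0,0],
    [0,0,0],
    [0,0,0],
    [0,0,0],
  ],
  fingers=[0.07,0.07,0.07,0.07,0.07],
)

```text
time_s: 3.25
tool_pos: [466.3, -110.9, 166.6]
ee_rot: [0.0, 1.0, -0.0, 0.0]
force: [1.1, -0.9, -0.3]
opening: 69.9
gripper_force: 0.0
```

>>> play_rows(
  translation=[
    [0.0615,-0.155,0.037],
    [0.0615,-0.155,0.037],
    [0.0615,-0.155,0.037],
    [0.0615,-0.155,0.037],
    [0.0615,-0.155,0.037],
  ],
  rot=[
    [0,0,0],
    [0,0,0],
    [0,0,0],
    [0,0,0],
    [0,0,0],
  ],
  fingers=[0.055,0.055,0.055,0.055,0.055],
)

```text
time_s: 3.88
tool_pos: [526.9, 42.2, 129.6]
ee_rot: [0.0, 1.0, 0.0, -0.0]
force: [0.8, 0.1, -0.7]
opening: 54.9
gripper_force: 0.0
```

>>> play_rows(
  translation=[
    [0.001,-0.0015,0.05],
    [0.001,-0.0015,0.07],
    [0.001,-0.0015,0.0785],
    [0.001,-0.0015,0.0785],
    [0.001,-0.0015,0.0785],
  ],
  rot=[
    [0,0,0],
    [0,0,0],
    [0,0,0],
    [0,0,0],
    [0,0,0],
  ],
  fingers=[0.055,0.055,0.055,0.055,0.055],
)

```text
time_s: 4.5
tool_pos: [528.7, 43.5, 52.1]
ee_rot: [-0.0, 1.0, -0.0, 0.001]
force: [0.3, -0.0, 0.7]
opening: 54.8
gripper_force: 0.0
```

>>> play_rows(
  translation=[
    [0,0,0],
    [0,0,0],
    [0,0,0],
    [0,0,0],
  ],
  rot=[
    [0,0,0],
    [0,0,0],
    [0,0,0],
    [0,0,0],
  ],
  fingers=[0.025,0.025,0.025,0.025],
  grip_force=30,
)

```text
time_s: 5.0
tool_pos: [528.6, 43.8, 52.1]
ee_rot: [0.0, 1.0, 0.0, 0.001]
force: [-1.6, -1.8, 10.4]
opening: 32.5
gripper_force: 28.9
```

>>> play_rows(
  translation=[
    [0,0,-0.02],
    [0,0,-0.06],
    [0,0,-0.08],
    [0,0,-0.08],
  ],
  rot=[
    [0,0,0],
    [0,0,0],
    [0,0,0],
    [0,0,0],
  ],
  fingers=[0.025,0.025,0.025,0.025],
)

```text
time_s: 5.5
tool_pos: [529.2, 43.9, 132.9]
ee_rot: [-0.0, 1.0, 0.0, 0.002]
force: [-0.0, -0.9, -0.4]
opening: 33.0
gripper_force: 30.4
```

```bash
python3 - <<'E'
from h import *
p=camera("scene");save(p,"s1");P=cloud(p)
cv2.imwrite("pics/s1c.png",cv2.resize(p["img"][120:280,230:430,::-1],None,fx=3,fy=3))
q=P[(P[...,0]>500)&(P[...,0]<560)&(P[...,1]>10)&(P[...,1]<80)&(P[...,2]>40)&(P[...,2]<50)]
print(len(q),q.min(0),q.max(0),cv2.minEnclosingCircle(q[:,:2].astype(np.float32)))
go(403,247,131,0)
E
```

```text
359 [500.9461508   14.24985203  40.16826613] [554.63094144  68.63909796  49.82238826] ((529.046142578125, 40.908851623535156), 28.660018920898438)
t 5.55 pos [528.5  43.9 131.8] shift [-0.1255 -0.2031  0.0006] rot [-0.0001 -0.0017 -0.0001] open 32.0 gf 30.4 F [ 0.4 -0.3 -0.8]
```

View pics/s1c.png

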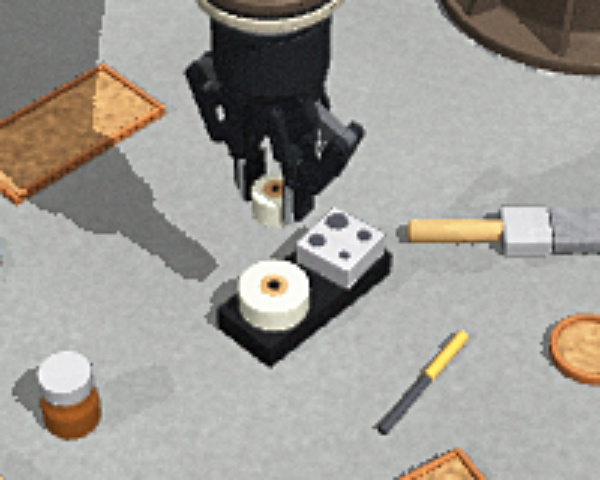

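The scene crop shows the small wheel held upright at (270,205). The large wheel (275,290) and block (340,245) are undisturbed on the stone.

>>> play_rows(
  translation=[
    [-0.1255,-0.203,0],
    [-0.1255,-0.203,0],
    [-0.1255,-0.203,0],
    [-0.1255,-0.203,0],
    [-0.1255,-0.203,0],
  ],
  rot=[
    [0,0,0],
    [0,0,0],
    [0,0,0],
    [0,0,0],
    [0,0,0],
  ],
  fingers=[0.025,0.025,0.025,0.025,0.025],
)

```text
time_s: 6.18
tool_pos: [400.2, 248.9, 130.3]
ee_rot: [0.0, 1.0, 0.002, -0.001]
force: [-0.3, -0.2, -1.0]
opening: 32.6
gripper_force: 30.4
```

>>> play_rows(
  translation=[
    [0,0,0],
    [0,0,0.06],
    [0,0,0.1],
    [0,0,0.1],
    [0,0,0.1],
  ],
  rot=[
    [0,0,0],
    [0,0,0],
    [0,0,0],
    [0,0,0],
    [0,0,0],
  ],
  fingers=[0.025,0.025,0.025,0.025,0.025],
)

```text
time_s: 6.8
tool_pos: [403.4, 246.4, 32.0]
ee_rot: [-0.0, 1.0, -0.001, 0.0]
force: [-0.5, 0.3, -0.3]
opening: 32.8
gripper_force: 30.4
```

>>> play_rows(
  translation=[
    [0,0,0.012],
    [0,0,0.0185],
    [0,0,0.0185],
  ],
  rot=[
    [0,0,0],
    [0,0,0],
    [0,0,0],
  ],
  fingers=[0.025,0.025,0.025],
)

```text
time_s: 7.18
tool_pos: [402.5, 246.8, 12.5]
ee_rot: [0.0, 1.0, -0.0, -0.0]
force: [0.2, -0.2, 0.2]
opening: 32.5
gripper_force: 30.4
```

>>> play_rows(
  translation=[
    [0,0,0],
    [0,0,0],
    [0,0,0],
    [0,0,-0.04],
    [0,0,-0.095],
  ],
  rot=[
    [0,0,0],
    [0,0,0],
    [0,0,0],
    [0,0,0],
    [0,0,0],
  ],
  fingers=[0.045,0.06,0.06,0.06,0.07],
)

```text
time_s: 7.8
tool_pos: [401.7, 246.4, 107.9]
ee_rot: [0.001, 1.0, -0.0, -0.001]
force: [1.6, 0.9, 0.4]
opening: 69.8
gripper_force: 0.0
```

```bash
python3 -c "
from h import *
go(458,50.5,112,0)
p=camera('top');P=cloud(p)
for r in regions_of(p,'small_wheel')[:2]:
    q=P[r['pixels']];print(r['confidence'],np.nanmedian(q,0),np.nanpercentile(q,[2,98],axis=0).round())
"
```

```text
t 7.8 pos [401.7 246.4 107.9] shift [ 0.0563  0.1959 -0.004 ] rot [ 0.0013  0.0025 -0.0002] open 69.8 gf 0.0 F [1.6 0.9 0.4]
0.16 [420.79498634 240.06906972   7.79326833] [[372. 220.  -1.]
 [432. 262.  14.]]
```

>>> play_rows(
  translation=[
    [0.0555,0.196,-0.004],
    [0.0555,0.196,-0.004],
    [0.0555,0.196,-0.004],
    [0.0555,0.196,-0.004],
    [0.0555,0.196,-0.004],
  ],
  rot=[
    [0,0,0],
    [0,0,0],
    [0,0,0],
    [0,0,0],
    [0,0,0],
  ],
  fingers=[0.075,0.075,0.075,0.075,0.075],
)

```text
time_s: 8.52
tool_pos: [458.1, 50.1, 111.5]
ee_rot: [-0.0, 1.0, -0.001, -0.0]
force: [-0.2, 0.3, -0.7]
opening: 74.8
gripper_force: 0.0
```

```bash
python3 - <<'E'
from h import *
go(458,50.5,31,0)
p=camera('scene');save(p,"s2");P=cloud(p)
cv2.imwrite("pics/s2c.png",cv2.resize(p["img"][120:340,300:500,::-1],None,fx=2.5,fy=2.5))
for r in regions_of(p,'small_wheel')[:2]:
    q=P[r['pixels']];print(r['confidence'],np.nanmedian(q,0),np.nanpercentile(q,[2,98],axis=0).round())
for r in regions_of(p,'block')[:1]:
    q=P[r['pixels']];print(r['confidence'],np.nanmedian(q,0),np.nanpercentile(q,[2,98],axis=0).round())
E
```

```text
t 8.525 pos [458.1  50.1 111.5] shift [-0.0001 -0.0004  0.0805] rot [-0.0001  0.0002 -0.0026] open 74.8 gf 0.0 F [-0.2  0.3 -0.7]
0.95 [464.95426865  57.09715315  44.9213369 ] [[434.  28.  24.]
 [484.  77.  49.]]
```

View pics/s2c.png

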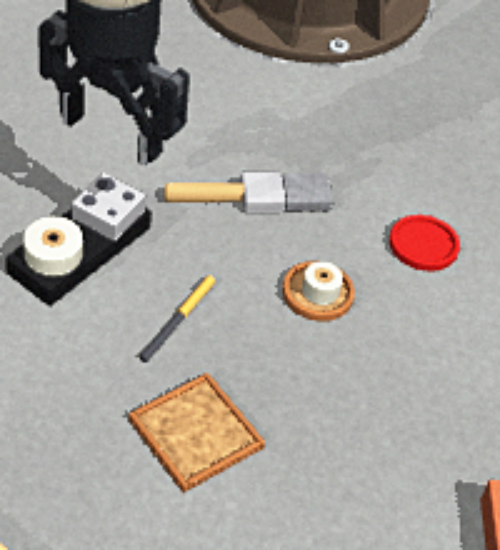

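The small wheel stands upright in the small brown tray at (321,285) in this crop, and the gripper is above the block at (110,205). Next is the block.

>>> play_rows(
  translation=[
    [0,0,0.05],
    [0,0,0.07],
    [0,0,0.0805],
    [0,0,0.0805],
    [0,0,0.0805],
  ],
  rot=[
    [0,0,0],
    [0,0,0],
    [0,0,0],
    [0,0,0],
    [0,0,0],
  ],
  fingers=[0.075,0.075,0.075,0.075,0.075],
)

```text
time_s: 9.3
tool_pos: [458.5, 51.2, 31.9]
ee_rot: [-0.0, 1.0, 0.0, 0.001]
force: [-0.1, 0.1, -0.1]
opening: 75.1
gripper_force: 0.0
```

>>> play_rows(
  translation=[
    [0,0,0],
    [0,0,0],
    [0,0,0],
    [0,0,0],
  ],
  rot=[
    [0,0,0],
    [0,0,0],
    [0,0,0],
    [0,0,0],
  ],
  fingers=[0.04,0.04,0.04,0.04],
  grip_force=60,
)

```text
time_s: 9.8
tool_pos: [458.6, 50.9, 32.1]
ee_rot: [-0.0, 1.0, -0.0, 0.001]
force: [-3.3, 2.2, 15.7]
opening: 48.4
gripper_force: 59.4
```

>>> play_rows(
  translation=[
    [0,0,-0.02],
    [0,0,-0.06],
    [0,0,-0.08],
    [0,0,-0.08],
  ],
  rot=[
    [0,0,0],
    [0,0,0],
    [0,0,0],
    [0,0,0],
  ],
  fingers=[0.04,0.04,0.04,0.04],
)

```text
time_s: 10.3
tool_pos: [459.0, 50.8, 112.5]
ee_rot: [-0.0, 1.0, -0.0, 0.002]
force: [-0.2, -0.1, -3.8]
opening: 47.7
gripper_force: 65.7
```

```bash
python3 - <<'E'
from h import *
go(592.5,241.5,112,-19.7)
E
```

```text
t 10.3 pos [459.   50.8 112.5] shift [ 0.1334 -0.1907  0.0009] rot [-0.0007 -0.0031  0.3435] open 47.7 gf 65.7 F [-0.2 -0.1 -3.8]
```

>>> play_rows(
  translation=[
    [0.1335,-0.191,0],
    [0.1335,-0.191,0],
    [0.1335,-0.191,0],
    [0.1335,-0.191,0],
    [0.1335,-0.191,0],
  ],
  rot=[
    [0,0,0.347],
    [0,0,0.347],
    [0,0,0.347],
    [0,0,0.347],
    [0,0,0.347],
  ],
  fingers=[0.04,0.04,0.04,0.04,0.04],
)

```text
time_s: 10.92
tool_pos: [592.9, 244.7, 109.3]
ee_rot: [-0.0, 0.985, -0.172, 0.0]
force: [0.2, -0.5, -4.1]
opening: 48.2
gripper_force: 65.7
```

>>> play_rows(
  translation=[
    [0,0,0],
    [0,0,0.05],
    [0,0,0.08],
    [0,0,0.08],
    [0,0,0.08],
  ],
  rot=[
    [0,0,0],
    [0,0,0],
    [0,0,0],
    [0,0,0],
    [0,0,0],
  ],
  fingers=[0.04,0.04,0.04,0.04,0.04],
)

```text
time_s: 11.55
tool_pos: [591.9, 241.4, 32.1]
ee_rot: [-0.0, 0.985, -0.173, 0.0]
force: [0.3, 0.2, -3.3]
opening: 48.1
gripper_force: 65.6
```

```bash
python3 - <<'E'
from h import *
go(592.5,241.5,14,-20)
p=camera('scene');save(p,"s3")
cv2.imwrite("pics/s3c.png",cv2.resize(p["img"][200:360,280:480,::-1],None,fx=2.5,fy=2.5))
E
```

```text
t 11.55 pos [591.9 241.4  32.1] shift [ 0.0005 -0.0003  0.0181] rot [-0.0003 -0.0004  0.0012] open 48.1 gf 65.6 F [ 0.3  0.2 -3.3]
```

View pics/s3c.png

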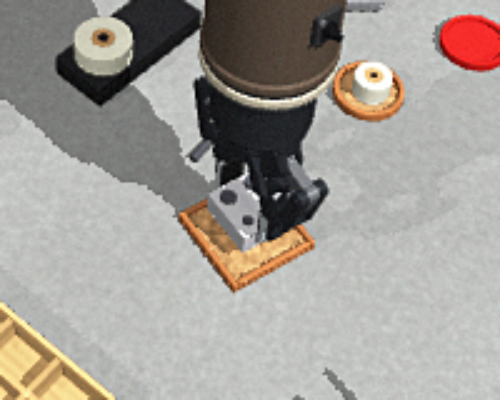

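```bash
python3 - <<'E'
from h import *
p=camera('scene');P=cloud(p)
for r in regions_of(p,'block')[:1]:
    q=P[r['pixels']];q=q[~np.isnan(q[:,0])]
    print(r['confidence'],len(q),np.percentile(q,[2,50,98],axis=0).round(1))
    t=q[q[:,2]>38]; A=np.c_[t[:,:2]-t[:,:2].mean(0),np.ones(len(t))]
    print(np.linalg.lstsq(A,t[:,2],rcond=None)[0], t.mean(0)); print(np.histogram(q[:,2],8))
E
python3 - <<'E'
from h import *
p=camera('scene');P=cloud(p);I=p["img"]
m=np.zeros((400,640),bool); m[268:304,360:388]=1
for v in range(268,304,4): print(v,[(u,*P[v,u].round().astype(int).tolist()) for u in range(362,388,5)])
cv2.imwrite("pics/s4c.png",cv2.resize(I[255:325,345:415,::-1],None,fx=7,fy=7,interpolation=cv2.INTER_CUBIC))
E
```

```text
268 [(362, 561, 181, 0), (367, 592, 211, 60), (372, 586, 219, 60), (377, 575, 224, 52), (382, 617, 258, 127), (387, 612, 265, 127)]
272 [(362, 569, 186, -1), (367, 592, 212, 47), (372, 585, 220, 46), (377, 580, 228, 48), (382, 615, 258, 113), (387, 604, 262, 104)]
276 [(362, 580, 194, 3), (367, 599, 217, 46), (372, 594, 226, 47), (377, 586, 232, 44), (382, 616, 259, 102), (387, 612, 267, 104)]
280 [(362, 591, 202, 9), (367, 607, 223, 47), (372, 601, 231, 46), (377, 595, 239, 47), (382, 589, 246, 46), (387, -9223372036854775808, -9223372036854775808, -9223372036854775808)]
284 [(362, 596, 205, 3), (367, 613, 227, 43), (372, 609, 236, 46), (377, 603, 244, 46), (382, 598, 252, 48), (387, 615, 271, 86)]
288 [(362, 605, 211, 5), (367, 612, 228, 29), (372, 616, 241, 45), (377, 610, 248, 45), (382, 603, 256, 44), (387, 610, 270, 65)]
292 [(362, 615, 218, 9), (367, 606, 225, 5), (372, 617, 243, 35), (377, 619, 254, 47), (382, 612, 262, 46), (387, 610, 271, 53)]
296 [(362, 624, 224, 11), (367, 615, 231, 6), (372, 608, 238, 5), (377, 622, 257, 40), (382, 612, 263, 34), (387, 589, 262, 5)]
300 [(362, 631, 229, 10), (367, 622, 236, 5), (372, 616, 244, 6), (377, 623, 259, 29), (382, 605, 260, 7), (387, 598, 268, 6)]<stdin>:4: RuntimeWarning: invalid value encountered in cast
```

View pics/s4c.png

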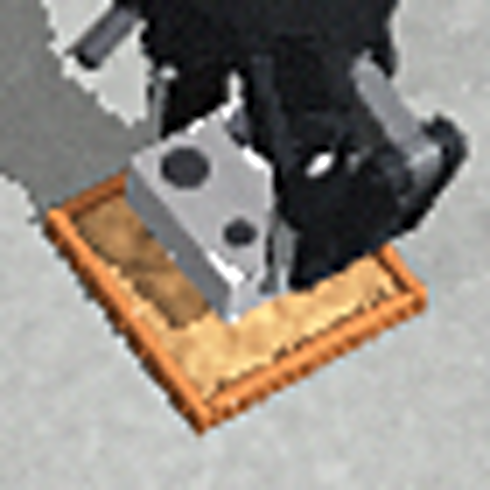

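The close-up shows the block level over the tray. Its top is at z≈46, its front corner at crop (232,318), and its sides are parallel to the tray. Lowering and releasing now.

>>> play_rows(
  translation=[
    [0,0,0.012],
    [0,0,0.0185],
    [0,0,0.0185],
    [0,0,0.0185],
  ],
  rot=[
    [0,0,0],
    [0,0,0],
    [0,0,0],
    [0,0,0],
  ],
  fingers=[0.04,0.04,0.04,0.04],
)

```text
time_s: 12.25
tool_pos: [591.4, 241.6, 13.1]
ee_rot: [0.0, 0.985, -0.173, -0.0]
force: [-4.4, -3.1, 15.5]
opening: 47.7
gripper_force: 68.5
```

>>> play_rows(
  translation=[
    [0,0,0],
    [0,0,0],
    [0,0,0],
    [0,0,-0.04],
    [0,0,-0.1],
  ],
  rot=[
    [0,0,0],
    [0,0,0],
    [0,0,0],
    [0,0,0],
    [0,0,0],
  ],
  fingers=[0.06,0.075,0.075,0.075,0.075],
)

```text
time_s: 12.88
tool_pos: [590.3, 241.4, 112.0]
ee_rot: [0.001, 0.985, -0.173, -0.002]
force: [1.2, 1.3, 1.0]
opening: 75.2
gripper_force: 0.0
```

```bash
python3 - <<'E'
from h import *
go(529.5,42.5,112,-20)
E
```

```text
t 12.875 pos [590.3 241.4 112. ] shift [0.0104 0.2077 0.0005] rot [0.0024 0.0029 0.0019] open 75.2 gf 0.0 F [1.2 1.3 1. ]
```

>>> play_rows(
  translation=[
    [0.0105,0.208,0],
    [0.0105,0.208,0],
    [0.0105,0.208,0],
    [0.0105,0.208,0],
    [0.0105,0.208,0],
  ],
  rot=[
    [0,0,-0.227],
    [0,0,-0.227],
    [0,0,-0.227],
    [0,0,-0.227],
    [0,0,-0.227],
  ],
  fingers=[0.08,0.08,0.08,0.08,0.08],
)

```text
time_s: 13.5
tool_pos: [530.4, 41.2, 112.8]
ee_rot: [0.0, 0.998, -0.061, -0.0]
force: [-0.0, -0.0, 0.7]
opening: 80.0
gripper_force: 0.0
```

```bash
python3 - <<'E'
from h import *
p=camera('scene');save(p,"s5");P=cloud(p)
cv2.imwrite("pics/s5c.png",cv2.resize(p["img"][160:350,270:460,::-1],None,fx=3,fy=3))
for n in ["block","large_wheel"]:
  for r in regions_of(p,n)[:1]:
    q=P[r['pixels']];q=q[~np.isnan(q[:,0])];t=q[(q[:,2]>np.percentile(q[:,2],95)-5)]
    print(n,r['confidence'],np.percentile(q,[2,50,98],axis=0).round(1).tolist(),cv2.minAreaRect(t[:,:2].astype(np.float32)),cv2.minEnclosingCircle(t[:,:2].astype(np.float32)))
go(529,42,31,-7)
E
```

```text
block 0.91 [[569.3, 218.7, 9.3], [595.7, 247.3, 26.5], [620.0, 273.0, 29.5]] ((591.698974609375, 244.22994995117188), (49.4930305480957, 49.544952392578125), 71.26345825195312) ((592.915771484375, 244.73709106445312), 32.628204345703125)
large_wheel 0.81 [[506.8, 20.8, 29.2], [533.1, 47.6, 45.2], [554.0, 67.9, 48.7]] ((528.6819458007812, 44.50629425048828), (51.57316589355469, 47.11913299560547), 39.42563247680664) ((528.6838989257812, 43.505733489990234), 26.56928062438965)
t 13.65 pos [531.2  43.3 112.7] shift [-0.0021  0.0016  0.0817] rot [-0.0002 -0.0005  0.0023] open 79.9 gf 0.0 F [-0.6  0.8  0.3]
```

View pics/s5c.png

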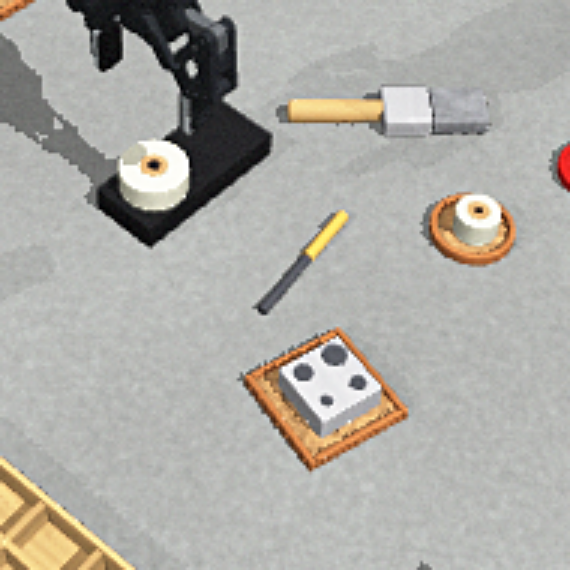

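The crop shows the block flat in its tray at (330,385), with its top at about z 27, and the small wheel in its tray at (475,220). The large wheel is at (154,175) on the stone and is next.

>>> play_rows(
  translation=[
    [-0.002,0.0005,0.05],
    [-0.002,0.0005,0.07],
    [-0.002,0.0005,0.08],
    [-0.002,0.0005,0.08],
    [-0.002,0.0005,0.08],
  ],
  rot=[
    [0,0,0],
    [0,0,0],
    [0,0,0],
    [0,0,0],
    [0,0,0],
  ],
  fingers=[0.08,0.08,0.08,0.08,0.08],
)

```text
time_s: 14.28
tool_pos: [529.4, 42.7, 33.4]
ee_rot: [-0.0, 0.998, -0.06, 0.001]
force: [-0.5, 0.2, 0.0]
opening: 80.1
gripper_force: 0.0
```

>>> play_rows(
  translation=[
    [0,0,0],
    [0,0,0],
    [0,0,0],
    [0,0,0],
  ],
  rot=[
    [0,0,0],
    [0,0,0],
    [0,0,0],
    [0,0,0],
  ],
  fingers=[0.045,0.045,0.045,0.045],
  grip_force=30,
)

```text
time_s: 14.78
tool_pos: [529.2, 42.4, 33.5]
ee_rot: [-0.0, 0.998, -0.06, 0.001]
force: [-1.8, 1.0, 11.6]
opening: 52.1
gripper_force: 29.4
```

>>> play_rows(
  translation=[
    [0,0,-0.02],
    [0,0,-0.06],
    [0,0,-0.08],
    [0,0,-0.08],
  ],
  rot=[
    [0,0,0],
    [0,0,0],
    [0,0,0],
    [0,0,0],
  ],
  fingers=[0.045,0.045,0.045,0.045],
)

```text
time_s: 15.28
tool_pos: [529.8, 42.4, 114.3]
ee_rot: [-0.0, 0.998, -0.06, 0.002]
force: [0.2, 0.1, -2.0]
opening: 52.0
gripper_force: 32.5
```

```bash
python3 - <<'E'
from h import *
go(643.5,-201.5,112,-7)
E
```

```text
t 15.275 pos [529.8  42.4 114.3] shift [0.1422 0.2284 0.0027] rot [-0.0005 -0.0033  0.0018] open 52.0 gf 32.5 F [ 0.2  0.1 -2. ]
```

>>> play_rows(
  translation=[
    [0.142,0.2285,0],
    [0.142,0.2285,0],
    [0.142,0.2285,0],
    [0.142,0.2285,0],
    [0.142,0.2285,0],
  ],
  rot=[
    [0,0,0],
    [0,0,0],
    [0,0,0],
    [0,0,0],
    [0,0,0],
  ],
  fingers=[0.045,0.045,0.045,0.045,0.045],
)

```text
time_s: 15.9
tool_pos: [642.9, -204.9, 111.4]
ee_rot: [0.0, 0.998, -0.061, 0.0]
force: [0.2, 0.7, -0.6]
opening: 51.9
gripper_force: 32.5
```

>>> play_rows(
  translation=[
    [0,0,0],
    [0,0,0.05],
    [0,0,0.08],
    [0,0,0.08],
    [0,0,0.08],
  ],
  rot=[
    [0,0,0],
    [0,0,0],
    [0,0,0],
    [0,0,0],
    [0,0,0],
  ],
  fingers=[0.045,0.045,0.045,0.045,0.045],
)

```text
time_s: 16.52
tool_pos: [642.6, -200.7, 33.7]
ee_rot: [0.0, 0.998, -0.06, 0.0]
force: [0.2, 0.2, 0.4]
opening: 51.9
gripper_force: 32.5
```

```bash
python3 - <<'E'
from h import *
go(643.5,-201.5,15,-7)
p=camera("top");P=cloud(p)
for n in ["stone","large_wheel"]:
  for r in regions_of(p,n)[:1]:
    q=P[r['pixels']];q=q[~np.isnan(q[:,0])]; t=q[(q[:,2]>19)] if n=="stone" else q
    print(n,r['confidence'],np.percentile(q,[2,50,98],axis=0).round(1).tolist(),cv2.minAreaRect(t[:,:2].astype(np.float32)))
E
```

```text
t 16.525 pos [ 642.6 -200.7   33.7] shift [0.001  0.0007 0.0187] rot [ 0.0001 -0.0006  0.0029] open 51.9 gf 32.5 F [0.2 0.2 0.4]
```

>>> play_rows(
  translation=[
    [0.001,0.0005,0.012],
    [0.001,0.0005,0.0185],
    [0.001,0.0005,0.0185],
    [0.001,0.0005,0.0185],
  ],
  rot=[
    [0,0,0],
    [0,0,0],
    [0,0,0],
    [0,0,0],
  ],
  fingers=[0.045,0.045,0.045,0.045],
)

```text
time_s: 17.18
tool_pos: [643.1, -202.2, 13.8]
ee_rot: [-0.0, 0.998, -0.06, -0.0]
force: [0.6, -0.0, -0.6]
opening: 52.0
gripper_force: 34.5
```

>>> play_rows(
  translation=[
    [0,0,0],
    [0,0,0],
    [0,0,0],
    [0,0,-0.04],
    [0,0,-0.1],
  ],
  rot=[
    [0,0,0],
    [0,0,0],
    [0,0,0],
    [0,0,0],
    [0,0,0],
  ],
  fingers=[0.06,0.08,0.08,0.08,0.08],
)

```text
time_s: 17.8
tool_pos: [641.9, -201.6, 113.5]
ee_rot: [-0.001, 0.998, -0.06, -0.002]
force: [0.7, 1.5, 0.9]
opening: 79.9
gripper_force: 0.0
```

```bash
python3 - <<'E'
from h import *
go(493.5,44.5,112,-7)
for c in ["scene","top"]:
  p=camera(c);P=cloud(p);save(p,c+"6")
  for n in ["stone","large_wheel"]:
   for r in regions_of(p,n)[:1]:
    q=P[r['pixels']];q=q[~np.isnan(q[:,0])]; t=q[(q[:,2]>19)]
    print(c,n,r['confidence'],np.percentile(q,[2,50,98],axis=0).round(1).tolist(),cv2.minAreaRect(t[:,:2].astype(np.float32)))
E
```

```text
t 17.8 pos [ 641.9 -201.6  113.5] shift [-0.1768 -0.2266  0.0024] rot [-0.0009  0.0036  0.0019] open 79.9 gf 0.0 F [0.7 1.5 0.9]
scene stone 0.87 [[430.9, 12.8, 1.6], [501.8, 50.4, 23.1], [561.7, 78.9, 26.7]] ((493.70538330078125, 45.63139724731445), (60.32560348510742, 136.3491668701172), 83.9754638671875)
scene large_wheel 0.96 [[619.5, -221.7, 7.7], [645.8, -192.8, 26.2], [667.3, -173.4, 29.7]] ((642.7589111328125, -198.31076049804688), (52.821929931640625, 51.497013092041016), 14.339987754821777)
top stone 0.67 [[456.6, 7.7, -1.9], [550.0, 30.9, 23.9], [567.2, 63.5, 808.7]] ((508.349365234375, 37.98292541503906), (57.96458053588867, 106.82708740234375), 88.33269500732422)
```

>>> play_rows(
  translation=[
    [-0.177,-0.2265,0],
    [-0.177,-0.2265,0],
    [-0.177,-0.2265,0],
    [-0.177,-0.2265,0],
    [-0.177,-0.2265,0],
  ],
  rot=[
    [0,0,-0.01],
    [0,0,-0.01],
    [0,0,-0.01],
    [0,0,-0.01],
    [0,0,-0.01],
  ],
  fingers=[0.082,0.082,0.082,0.082,0.082],
)

```text
time_s: 18.73
tool_pos: [491.8, 45.9, 113.1]
ee_rot: [0.0, 0.999, -0.055, -0.002]
force: [0.6, -0.9, 0.2]
opening: 82.1
gripper_force: 0.0
```

```bash
python3 - <<'E'
from h import *
camera("scene");camera("scene");go(493.7,44.7,9,-6.5)
E
```

```text
t 18.825 pos [491.2  46.5 113. ] shift [0.0031 0.0015 0.104 ] rot [0.0003 0.0041 0.006 ] open 81.9 gf 0.0 F [ 0.1 -0.3 -0.5]
```

>>> play_rows(
  translation=[
    [0.0025,0.0015,0.05],
    [0.0025,0.0015,0.085],
    [0.0025,0.0015,0.104],
    [0.0025,0.0015,0.104],
    [0.0025,0.0015,0.104],
  ],
  rot=[
    [0,0,0],
    [0,0,0],
    [0,0,0],
    [0,0,0],
    [0,0,0],
  ],
  fingers=[0.082,0.082,0.082,0.082,0.082],
)

```text
time_s: 19.45
tool_pos: [497.1, 42.0, 10.3]
ee_rot: [0.0, 0.998, -0.055, -0.0]
force: [-0.7, 0.1, -0.2]
opening: 82.1
gripper_force: 0.0
```

>>> play_rows(
  translation=[
    [0,0,0],
    [0,0,0],
    [0,0,0],
    [0,0,0],
  ],
  rot=[
    [0,0,0],
    [0,0,0],
    [0,0,0],
    [0,0,0],
  ],
  fingers=[0.045,0.045,0.045,0.045],
  grip_force=70,
)

```text
time_s: 19.95
tool_pos: [497.6, 42.2, 11.4]
ee_rot: [-0.0, 0.998, -0.055, 0.001]
force: [-2.4, -1.5, 16.2]
opening: 55.8
gripper_force: 71.0
```

>>> play_rows(
  translation=[
    [0,0,-0.015],
    [0,0,-0.05],
    [0,0,-0.08],
    [0,0,-0.08],
  ],
  rot=[
    [0,0,0],
    [0,0,0],
    [0,0,0],
    [0,0,0],
  ],
  fingers=[0.045,0.045,0.045,0.045],
)

```text
time_s: 20.45
tool_pos: [498.4, 42.3, 92.6]
ee_rot: [-0.0, 0.998, -0.055, 0.002]
force: [-0.5, -0.5, -4.0]
opening: 55.3
gripper_force: 77.7
```

```bash
python3 - <<'E'
from h import *
go(471,-244.2,90,-7.6)
p=camera("scene");P=cloud(p);save(p,"s7")
for r in regions_of(p,"stone")[:1]:
    q=P[r['pixels']];q=q[~np.isnan(q[:,0])]; t=q[q[:,2]>92]
    print(r['confidence'],np.percentile(q,[2,50,98],axis=0).round(1).tolist(),cv2.minAreaRect(t[:,:2].astype(np.float32)),len(t))
cv2.imwrite("pics/s7c.png",cv2.resize(p["img"][100:300,180:430,::-1],None,fx=2.4,fy=2.4))
E
```

```text
t 20.45 pos [498.4  42.3  92.6] shift [0.0042 0.2878 0.0025] rot [-0.0007 -0.0044  0.0225] open 55.3 gf 77.7 F [-0.5 -0.5 -4. ]
0.75 [[604.4, -234.6, 1.6], [659.9, -182.0, 6.7], [683.2, -160.3, 12.1]] ((0.0, 0.0), (0.0, 0.0), 0.0) 0
```

View pics/s7c.png

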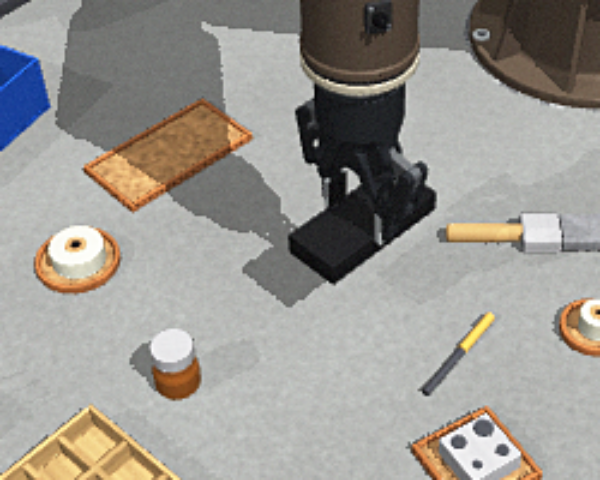

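The scene crop shows the stone held level at (365,230). The large wheel is flat in its tray at (78,250) and the jar is untouched at (175,362). The grip is about 4 mm forward of the stone's centre, so I aim 4 mm farther in x.

>>> play_rows(
  translation=[
    [0.008,0.288,0],
    [0.008,0.288,0],
    [0.008,0.288,0],
    [0.008,0.288,0],
    [0.008,0.288,0],
  ],
  rot=[
    [0,0,0.021],
    [0,0,0.021],
    [0,0,0.021],
    [0,0,0.021],
    [0,0,0.021],
  ],
  fingers=[0.045,0.045,0.045,0.045,0.045],
)

```text
time_s: 21.18
tool_pos: [472.1, -247.4, 88.9]
ee_rot: [-0.0, 0.998, -0.066, -0.001]
force: [0.5, 1.0, -3.3]
opening: 56.0
gripper_force: 77.7
```

>>> play_rows(
  translation=[
    [0,0,0],
    [0,0,0.03],
    [0,0,0.05],
    [0,0,0.05],
    [0,0,0.05],
  ],
  rot=[
    [0,0,0],
    [0,0,0],
    [0,0,0],
    [0,0,0],
    [0,0,0],
  ],
  fingers=[0.045,0.045,0.045,0.045,0.045],
)

```text
time_s: 21.8
tool_pos: [473.2, -244.4, 40.2]
ee_rot: [-0.0, 0.998, -0.065, -0.0]
force: [-0.2, -0.4, -3.1]
opening: 55.7
gripper_force: 77.7
```

```bash
python3 - <<'E'
from h import *
p=camera("scene");P=cloud(p);save(p,"s8")
go(475,-244.5,17,-7.6)
m=(p["img"].max(-1)<75)&(P[...,2]>48)&(P[...,2]<62)&(P[...,0]>380)&(P[...,0]<570)&(P[...,1]>-300)&(P[...,1]<-190)
q=P[m];print(len(q),np.percentile(q,[1,50,99],axis=0).round(1).tolist(),cv2.minAreaRect(q[:,:2].astype(np.float32)))
cv2.imwrite("pics/s8c.png",cv2.resize(p["img"][90:230,180:350,::-1],None,fx=3,fy=3))
E
```

```text
t 21.85 pos [ 473.5 -244.7   40.6] shift [ 0.0015 -0.0003  0.0236] rot [ 0.0001 -0.0003  0.002 ] open 55.6 gf 77.7 F [ 0.  -0.2 -2.7]
611 [[405.1, -274.5, 48.5], [489.2, -239.4, 52.3], [537.6, -202.6, 59.7]] ((471.0093994140625, -236.5111541748047), (73.52259826660156, 136.6177215576172), 81.69081115722656)
```

View pics/s8c.png

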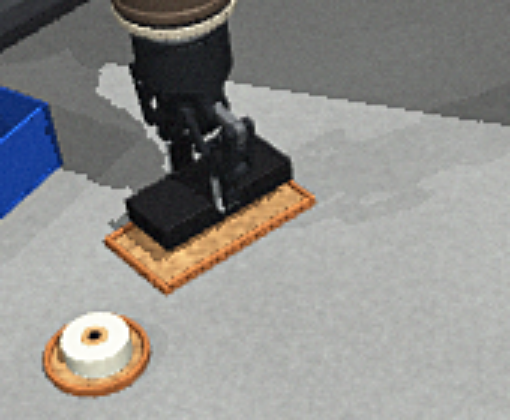

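The crop shows the stone level and parallel above the long tray, at (210,195). Its measured x centre is 471, matching the tray.

>>> play_rows(
  translation=[
    [0,0,0.012],
    [0,0,0.0235],
    [0,0,0.0235],
    [0,0,0.0235],
  ],
  rot=[
    [0,0,0],
    [0,0,0],
    [0,0,0],
    [0,0,0],
  ],
  fingers=[0.045,0.045,0.045,0.045],
)

```text
time_s: 22.35
tool_pos: [473.0, -244.8, 16.3]
ee_rot: [-0.0, 0.998, -0.066, -0.0]
force: [-0.3, -0.1, -3.8]
opening: 55.4
gripper_force: 83.3
```

>>> play_rows(
  translation=[
    [0,0,0],
    [0,0,0],
    [0,0,0],
    [0,0,-0.05],
    [0,0,-0.11],
  ],
  rot=[
    [0,0,0],
    [0,0,0],
    [0,0,0],
    [0,0,0],
    [0,0,0],
  ],
  fingers=[0.065,0.082,0.082,0.082,0.082],
)

```text
time_s: 22.98
tool_pos: [472.4, -244.5, 127.1]
ee_rot: [-0.001, 0.998, -0.066, -0.001]
force: [1.0, -0.8, -0.7]
opening: 81.9
gripper_force: 0.0
```

>>> play_rows(
  translation=[
    [0,-0.15,-0.12],
    [0,-0.15,-0.12],
    [0,-0.15,-0.12],
    [0,-0.15,-0.12],
    [0,-0.15,-0.12],
  ],
  rot=[
    [0,0,0],
    [0,0,0],
    [0,0,0],
    [0,0,0],
    [0,0,0],
  ],
  fingers=[0.082,0.082,0.082,0.082,0.082],
)

```text
time_s: 23.6
tool_pos: [492.8, -96.1, 246.7]
ee_rot: [0.0, 0.998, -0.065, 0.0]
force: [1.0, -0.5, 0.2]
opening: 82.0
gripper_force: 0.0
```

```bash
python3 - <<'E'
from h import *
p=camera("scene");P=cloud(p);save(p,"s9")
for n,c in [("stone",(471,-244)),("block",(592.5,241.5)),("large_wheel",(643.5,-201.5)),("small_wheel",(403,247)),("jar",(687,-18))]:
  for r in regions_of(p,n)[:1]:
    q=P[r['pixels']];q=q[~np.isnan(q[:,0])]; z=np.percentile(q[:,2],90); t=q[q[:,2]>z-5].astype(np.float32)
    print(n,round(r['confidence'],2),c,"top z",np.median(t[:,2]).round(1),np.round(cv2.minAreaRect(t[:,:2])[0],1),np.round(cv2.minAreaRect(t[:,:2])[1],1),round(cv2.minAreaRect(t[:,:2])[2],1))
    A=np.c_[t[:,:2]-t[:,:2].mean(0),np.ones(len(t))];print("  slope",np.linalg.lstsq(A,t[:,2],rcond=None)[0][:2].round(3))
cv2.imwrite("pics/s9c.png",cv2.resize(p["img"][110:340,160:480,::-1],None,fx=2.4,fy=2.4))
go(0,0,0,0)
E
```

```text
Traceback (most recent call last):
cv2.error: OpenCV(4.12.0) /io/opencv/modules/imgproc/src/convhull.cpp:143: error: (-215:Assertion failed) total >= 0 && (depth == CV_32F || depth == CV_32S) in function 'convexHull'
```

```bash
python3 - <<'E'
from h import *
p=camera("scene");P=cloud(p);save(p,"s10")
for n,c in [("stone",(471,-244)),("block",(592.5,241.5)),("large_wheel",(643.5,-201.5)),("small_wheel",(403,247)),("jar",(687,-18))]:
  for r in regions_of(p,n)[:2]:
    q=P[r['pixels']];q=q[~np.isnan(q[:,0])]
    if len(q)<30: print(n,"few",len(q),r["xy"],r["confidence"]);continue
    z=np.percentile(q[:,2],90); t=np.ascontiguousarray(q[q[:,2]>z-5]).astype(np.float32)
    (a,b,g)=cv2.minAreaRect(np.ascontiguousarray(t[:,:2]));A=np.c_[t[:,:2]-t[:,:2].mean(0),np.ones(len(t))]
    print(n,round(r['confidence'],2),c,"top z",np.median(t[:,2]).round(1),np.round(a,1),np.round(b,1),round(g,1),"slope",np.linalg.lstsq(A,t[:,2],rcond=None)[0][:2].round(3))
cv2.imwrite("pics/s9c.png",cv2.resize(p["img"][110:340,160:480,::-1],None,fx=2.4,fy=2.4))
E
```

```text
stone 0.67 (471, -244) top z 29.0 [ 468.1 -241.1] [ 61.9 137.6] 82.6 slope [-0.002 -0.006]
stone 0.53 (471, -244) top z 26.8 [ 641.5 -199.5] [53.4 51.7] 61.5 slope [-0.007  0.002]
block 0.84 (592.5, 241.5) top z 26.9 [591.5 243.8] [50.7 50.9] 70.6 slope [-0.001 -0.009]
large_wheel 0.81 (643.5, -201.5) top z 26.8 [ 641.4 -199.6] [53.5 51.6] 60.8 slope [-0.006  0.001]
small_wheel 0.56 (403, 247) top z 26.3 [401.8 250.6] [29.9 32.8] 79.0 slope [-0.01  -0.028]
jar 0.97 (687, -18) top z 54.7 [686.9 -16.6] [36.3 35.6] 46.0 slope [-0.011 -0.017]
```

View pics/s9c.png

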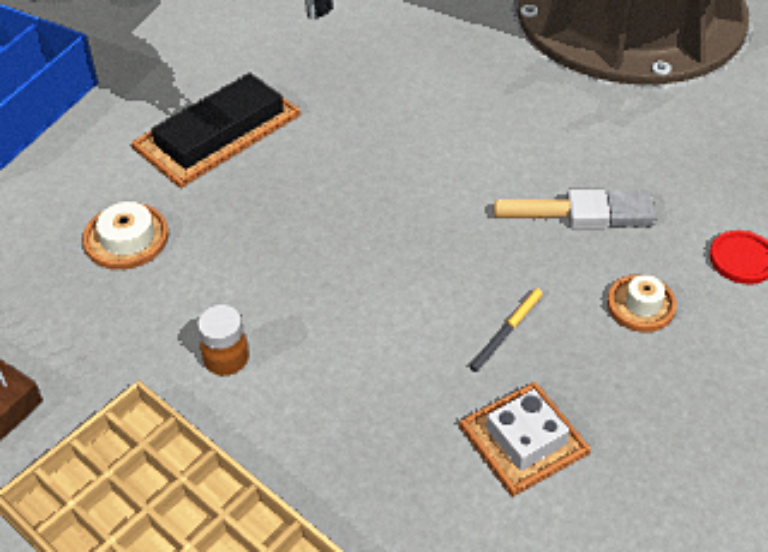

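The final view shows all four things flat in their own trays: stone (220,118), large wheel (125,228), block (530,428) and small wheel (646,295). Their tops are level at z 26–29, and the jar at (223,340) hasn't moved. Handing in.

```bash
python3 -c "
from station import *
print(sign_off())"
```

```text
the job is handed in; nothing more can be done
None
```

The stone, block, large wheel and small wheel each lie flat in their own trays, the jar hasn't moved, and the job is handed in at about 24 s of robot time.

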